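# Put the screwdriver away in the bench drawer

### The job

Clear the repair bench: pull the upper drawer of the small grey cabinet out to its stop, then lay the screwdriver from the mat down flat in the empty front compartment of the drawer. Set it down gently rather than dropping it, leave the drawer open, and leave the flat file and the wrench where they lie.

Things in the scene. Friction and masses are not known exactly. Their poses are not given: they have to be found in the camera images.
- drawer (a joint): Travel of the upper drawer of the fixed grey cabinet (300 mm deep, 260 wide, 150 high), in m: 0 shut, 0.17 at its stop; starts up to 20 mm open. The cabinet's dark front faces roughly to the robot, place and yaw vary. The lower front is a fixed panel with a thin flat pull 9 mm out. The slide has 2 N of friction and 6 N s/m of damping; the drawer stays where it is left.
- drawer_handle (a point): Middle of the drawer's handle: level aluminium bar, 12 mm thick, 120 mm long along y, 42 mm in front of the drawer front on two 10 mm posts 50 mm either side of the middle, nothing else behind it. 118 mm above the bench, 32 mm below the cabinet's top. Moves with the drawer. Axes: x into the cabinet (the drawer opens to -x), z up.
- drawer_tray (a point): Centre of the floor of the drawer's empty front compartment, 81 mm above the bench, 124 mm in +x of the handle bar; axes as the handle's. Inside it is 121 mm along x, 222 mm along y; side walls and divider 35 to 39 mm high, drawer front 59 mm. At the stop it is clear of the cabinet, whose front edge is then 103 mm in +x. Behind the divider: foam with small tools.
- mat: Black rubber mat fixed on the bench, 320 (x) x 360 (y) x 3 mm thick. The screwdriver, the file and the wrench lie on it side by side, in any order, about 105 mm apart, each roughly along x. Origin: centre of its underside.
- screwdriver_mid (a point): Middle of the loose screwdriver's length, on its axis, 14 mm above what it lies on. 180 mm long along its x, 0.1 to 0.17 kg: black handle with green bands, flat sides, 30 mm wide (y), 28 mm high (z), from x = -90 to +10 mm of this point, then a thin steel shaft, 8 mm thick, to +90 mm. z is up as it lies.
- file: Flat file, 200 mm long along its x: handle like the screwdriver's, 90 mm long, from x = -100 to -10 mm, then a flat dark blade 24 mm wide, 6 mm thick. Origin under its middle. Loose; must stay where it lies.
- wrench: Flat steel open-ended wrench with a ring at the other end, 190 mm long along its x, 38 mm wide at the jaw, 8 mm thick. Origin under its middle. Loose; must stay where it lies.

How it is judged:
By the outcome, as a careful person would: the job done as asked, in the order asked, and still so for the second after the job is handed in, with the robot touching nothing.
It also fails if it takes over 59 s, if anything falls off the work surface, if the arm or the gripper's body presses on something with over 40 N, if the wrist force passes 120 N, or if a joint passes its speed limit or range.

### The arm

A 6-joint arm with a two-finger parallel gripper is mounted at the origin on the work surface. World frame = base frame: x ahead of the robot, y to its left, z up, the work surface at z = 0. Lengths are in m, angles in rad, forces in N, time in s.
With the tool pointing down it reaches from about 0.275 to 0.825 m from the base axis. Payload 4.9 kg.
Tool frame: the origin (TCP) lies midway between the tips of the shut fingers; the grasp point (between the pads) lies 19 mm behind it (bot.grip_depth is the distance from the TCP to the grasp point, in m); z points along the fingers, y is the line along which they close (so a half turn about z gives the same grasp; the last joint's range is limited). The gripper opens to 85 mm and grips with 20 to 120 N. Pads are 22 mm wide; open, the fingers measure 114 mm over their backs; the gripper's body (76 mm by 85 mm) begins 54 mm behind the grasp point. The pads swing forward as they close: fully open they stand 13 mm farther back than shut.
Start: joints at [-1.357, 0.326, -0.193, 1.052, 0, 1.437], TCP at [0.187, -0.517, 0.231] pointing down, gripper open.
Joint ranges: [-2.65, 2.65], [-0.97, 1.79], [-1.3, 1.35], [-1.93, 2.1], [-1.47, 1.37], [-3.14, 3.14]. Speed limits (rad/s): [2.57, 2.57, 3.14, 3.14, 3.14, 3.14].

### API

Orientations are given as a unit quaternion [w, x, y, z].
In Python, from cell import bot gives the robot as it stands. Calls block until the motion is done:
- bot.move_pose(position, orientation): joint-space move of the TCP to a pose.
- bot.move_linear(position, speed=0.15, rotation=None, until_force=None): straight line of the TCP; rotation=None keeps the orientation; speed is the mean speed in m/s. With until_force (N) it stops when the force on the tool has changed by that much, and returns True; else False.
- bot.goto_joints(angles): joint-space move.
- bot.set_gripper(opening, grasp_force=None): opening from 0.0 (shut) to 1.0 (fully open); grasp_force is the grip in N (None keeps the last); returns when the fingers have stopped.
- bot.wait(seconds).
- bot.solve_ik(position, orientation): joint angles nearest the present ones, or None.
- bot.camera(name): name is "scene" or "top" or "wrist"; returns the picture (480x640x3 uint8, red, green, blue); there is no depth.
- bot.calibration(name): a dict with "mtx" (3x3 intrinsics, pixels), "extrinsics" (4x4, takes a point from world to camera coordinates); the wrist camera has in their place "hand_eye" (4x4, takes a point from camera to tool coordinates, whose origin is the TCP and whose axes are the flange's). Camera axes: x right, y down, z forward; pixel columns grow to the right and rows downward; lengths in m; the calibration is good to about 2 mm. A picture is of the moment at which its call begins: read the wrist's pose just before it. calibration takes no time and is no camera call.
A pose or a line that the arm cannot do raises bot.PlanningError and nothing moves.
- bot.close_job(): hands the job in; it is judged then, once.
Trained networks look in the newest picture that a camera, given by its name, has taken for a name from the list of things; names that differ only in an ending like _2 or _b are one class to them, and where a whole thing is asked for, a point or a joint stands for the part that bears it (a point fixed in the world has none). Each returns a list of dicts, best first, with "confidence" (0 to 1); they miss things now and then, are a little off and sometimes report something else, mostly with a low value. They report only what shows in the picture. A call takes as long as a camera call.
- bot.search_frame(camera, thing): "bbox" ([left, top, width, height] in pixels, round what is visible of it).
Readings, each from a call of its own:
- bot.read_clock(): time.
- bot.read_joint_positions(): joint angles.
- bot.read_joint_vel(): joint speeds.
- bot.read_joint_efforts(): joint torques, N m.
- bot.read_position(): TCP position.
- bot.read_tool_rot(): TCP orientation.
- bot.read_ft_force(): force on the tool from outside, world axes, zero at the start.
- bot.read_moment(): the same for the moment, N m.
- bot.read_gripper_width(): opening from 0.0 (shut) to 1.0 (fully open).
- bot.read_finger_force(): force on a finger pad.
Only numpy, scipy, OpenCV 4.12 (cv2) and the standard library are available. Lean on these libraries where they do the work, as an engineer would, in place of code of your own. Each camera call takes 0.05 s, during which the arm holds its last target. There are 200 camera calls.

## Working session

There is one attempt and no reset: what is moved stays moved. The work goes in short steps, each a Python script; the robot and the scene stay as the last script left them, time stands still between calls to the robot, and variables do not carry over. Pictures are saved under pics/ and viewed, at most 10 in all, crops included, and the job is handed in when it is done.

```bash
mkdir -p pics; python3 - <<'E'
from cell import bot
import cv2,numpy as np
for n in("top","scene"):
    im=bot.camera(n); cv2.imwrite(f"pics/{n}0.png",im[:,:,::-1])
    c=bot.calibration(n); print(n,np.round(c["mtx"],1).tolist(),np.round(c["extrinsics"],4).tolist())
    for t in("screwdriver_mid","file","wrench","drawer_handle","mat","drawer"):
        print(t,[(np.round(d["bbox"]).tolist(),round(d["confidence"],2)) for d in bot.search_frame(n,t)[:2]])
print(np.round(bot.calibration("wrist")["hand_eye"],4).tolist(),bot.read_tool_rot(),bot.read_clock())
E
```

```text
top [[451.1, 0.0, 317.9], [0.0, 451.1, 247.0], [0.0, 0.0, 1.0]] [[0.0168, -0.9998, -0.0118, 0.0383], [-0.9954, -0.0156, -0.0942, 0.6401], [0.094, 0.0133, -0.9955, 0.9247], [0.0, 0.0, 0.0, 1.0]]
screwdriver_mid [([216.0, 252.0, 14.0, 85.0], 0.89)]
file [([163.0, 242.0, 24.0, 96.0], 0.65)]
wrench [([257.0, 241.0, 23.0, 91.0], 0.94)]
drawer_handle [([429.0, 224.0, 147.0, 46.0], 0.66)]
mat [([133.0, 212.0, 176.0, 158.0], 0.97)]
drawer [([431.0, 224.0, 144.0, 47.0], 0.82)]
scene [[446.0, 0.0, 317.4], [0.0, 446.0, 240.6], [0.0, 0.0, 1.0]] [[0.34, 0.9403, 0.0121, -0.2675], [0.5816, -0.2001, -0.7885, -0.271], [-0.739, 0.2751, -0.6149, 1.2812], [0.0, 0.0, 0.0, 1.0]]
screwdriver_mid [([367.0, 204.0, 44.0, 53.0], 0.7)]
file []
wrench [([322.0, 222.0, 57.0, 62.0], 0.76)]
drawer_handle [([0.0, 261.0, 175.0, 47.0], 0.75)]
mat [([290.0, 188.0, 217.0, 120.0], 0.95)]
drawer [([0.0, 258.0, 173.0, 49.0], 0.91)]
[[0.0002, -0.9537, -0.3008, 0.0774], [1.0, -0.0, 0.0007, -0.0002], [-0.0006, -0.3008, 0.9537, -0.1425], [0.0, 0.0, 0.0, 1.0]] [ 7.10974668e-06  9.84925126e-01  1.72981200e-01 -1.12097720e-05] 0.7
```

View pics/top0.png

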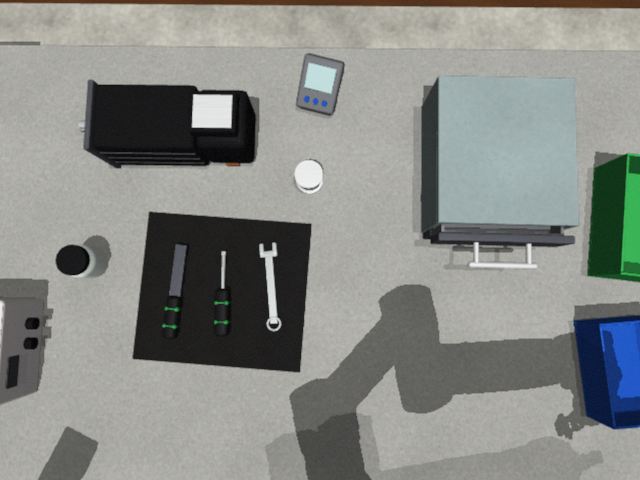

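View pics/scene0.png

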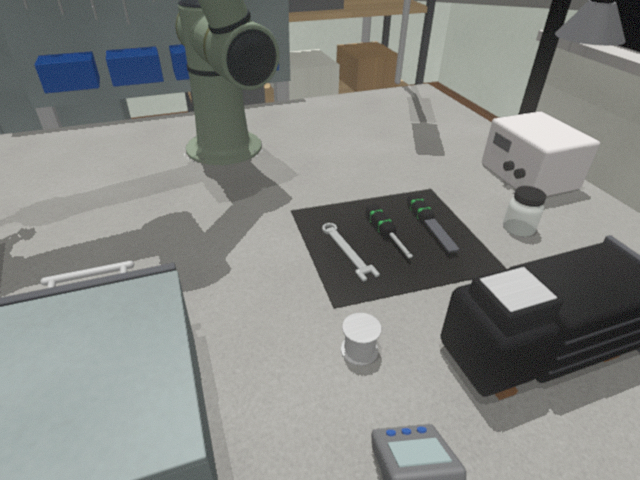

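The top view shows the screwdriver with its butt at (223,335) and tip at (223,251), between the file (x≈173) and the wrench (x≈270). The handle bar runs from (470,267) to (537,266), and the cabinet's top front edge from (437,224) to (578,226). The scene view agrees, and the drawer is slightly open.

```bash
cat > h.py <<'E'
from cell import bot
import cv2,numpy as np
from scipy.spatial.transform import Rotation as R
def quat(yaw):  # tool down, tool x at yaw
    c,s=np.cos(yaw),np.sin(yaw)
    q=R.from_matrix(np.array([[c,s,0],[s,-c,0],[0,0,-1]])).as_quat(); return q[[3,0,1,2]]
def ray(K,T_wc,px,z):  # T_wc camera->world
    d=T_wc[:3,:3]@np.linalg.solve(K,[px[0],px[1],1]); o=T_wc[:3,3]
    return o+d*(z-o[2])/d[2]
def top(px,z):
    c=bot.calibration("top"); return ray(c["mtx"],np.linalg.inv(c["extrinsics"]),px,z)
def wrist_T():
    p=bot.read_position();q=bot.read_tool_rot()
    T=np.eye(4);T[:3,:3]=R.from_quat(np.r_[q[1:],q[0]]).as_matrix();T[:3,3]=p
    return T@bot.calibration("wrist")["hand_eye"]
def shot(name):
    T=wrist_T(); im=bot.camera("wrist"); cv2.imwrite(f"pics/{name}.png",im[:,:,::-1]); np.save(f"pics/{name}.npy",T); return im
def wr(name,px,z): return ray(bot.calibration("wrist")["mtx"],np.load(f"pics/{name}.npy"),px,z)
def best_yaw(pos,yaw):  # half-turn choice with the smaller last joint
    o=[]
    for y in(yaw,yaw+np.pi):
        j=bot.solve_ik(pos,quat(y))
        if j is not None:o.append((abs(j[5]),y))
    return min(o)[1]
E
python3 - <<'E'
from h import *
a,b=top((470,267),.118),top((537,266),.118); print("bar",a,b)
print("front",top((437,224),.15),top((578,226),.15),"back",top((440,76),.15),top((574,78),.15))
print("sd",top((222.5,335),.017),top((223.5,251),.017))
m=(a+b)/2; d=b-a; yaw=np.arctan2(d[1],d[0])
p=m.copy(); p[2]=.25
yaw=best_yaw(p,yaw); print(yaw,bot.solve_ik(p,quat(yaw)))
bot.set_gripper(.42)
bot.move_pose(p,quat(yaw)); shot("w1"); print(bot.read_position(),bot.read_clock())
E
```

```text
bar [ 0.59733657 -0.24315043  0.118     ] [ 0.60130019 -0.37023094  0.118     ]
front [ 0.67436906 -0.17304132  0.15      ] [ 0.67455064 -0.43257901  0.15      ] back [ 0.96041038 -0.18105572  0.15      ] [ 0.95923664 -0.43558976  0.15      ]
sd [0.45065854 0.24737168 0.017     ] [0.62880705 0.25176871 0.017     ]
1.6019760786477917 [-0.58253177  0.55475131  0.21191202  1.22795703  0.          0.9570848 ]
[ 0.59845178 -0.3079287   0.25007086] 2.975
```

View pics/w1.png

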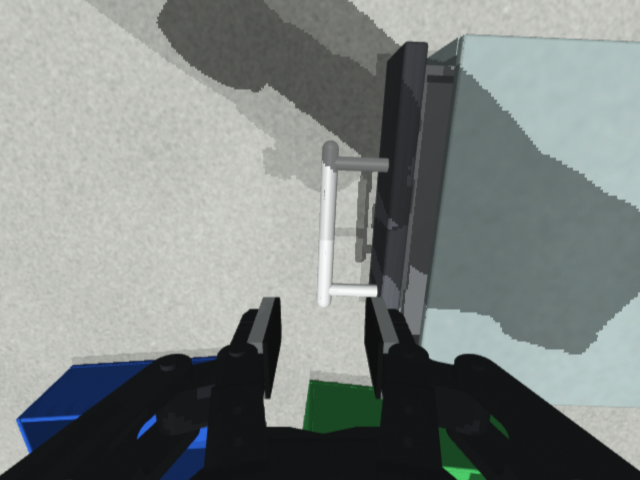

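The wrist view shows the bar from (330,147) to (324,303) and the cabinet's top front edge from (464,37) to (421,345). Next I'll refine the pose, grasp the bar and pull.

```bash
python3 - <<'E'
from h import *
a,b=wr("w1",(330,147),.118),wr("w1",(324,303),.118); print("bar",a,b,np.linalg.norm(a-b))
e=[wr("w1",(464,37),.15),wr("w1",(427,345),.15)]; print("edge",*e)
for n,v in(("bar",a-b),("edge",e[0]-e[1])): print(n,np.arctan2(v[1],v[0]))
E
```

```text
bar [ 0.6024166 -0.2440871  0.118    ] [ 0.60189556 -0.36797519  0.118     ] 0.12388918862247059
edge [ 0.67778184 -0.17802016  0.15      ] [ 0.67982808 -0.38455177  0.15      ]
bar 1.5665906297201768
edge 1.5807036550285276
```

```bash
python3 - <<'E'
from h import *
Q=quat(np.pi/2); x,y=.6010,-.3065
bot.set_gripper(.38)
bot.move_pose([x,y,.2],Q)
print(bot.move_linear([x,y,.101],.08,until_force=10))
bot.set_gripper(0,40)
print("w",bot.read_gripper_width(),bot.read_finger_force(),bot.read_ft_force())
print("stop",bot.move_linear([x-.175,y,.101],.06,until_force=20))
print(bot.read_position(),bot.read_ft_force(),bot.read_clock())
E
```

```text
False
w 0.11867102456524813 38.94414246082306 [0.84481191 0.86839739 2.19824196]
stop True
[ 0.44883546 -0.30515976  0.10169324] [1.43897926 0.70964403 1.18365549] 7.4833
```

```bash
python3 - <<'E'
from h import *
p=bot.read_position()
print("stop",bot.move_linear([p[0]-.02,p[1],p[2]],.02,until_force=15))
p=bot.read_position(); print(p,bot.read_ft_force())
bot.set_gripper(.38); bot.wait(.1)
p=bot.read_position(); print(p,bot.read_ft_force())
bot.move_linear([p[0],p[1],.25],.15)
bot.move_linear([p[0]+.06,p[1],.30],.15)
shot("w2"); print(bot.read_clock())
E
```

```text
stop True
[ 0.4489214  -0.30513348  0.10165469] [0.57009476 0.40947823 2.07134561]
[ 0.449144   -0.30498859  0.10153784] [ 0.34731326 -0.26512361 -0.33138287]
10.1917
```

View pics/w2.png

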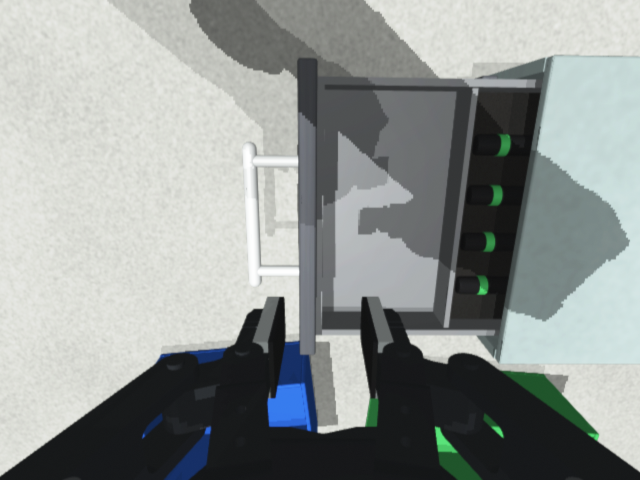

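The drawer is open at its stop: the bar runs from (249,148) to (255,282), and the empty compartment's floor lies between about x=325 and x=447. Next is a look at the screwdriver from above.

```bash
python3 - <<'E'
from h import *
a,b=wr("w2",(249,148),.118),wr("w2",(255,282),.118); print("bar",a,b)
c,d=wr("w2",(474,90),.118),wr("w2",(447,325),.118); print("divider",c,d)
for u in(.022,.022+np.pi):
    for v in(np.pi/2,-np.pi/2):
        print(u,bot.solve_ik([.50,.249,.2],quat(u)),v,bot.solve_ik([.57,-.30,.2],quat(v)))
bot.move_linear([.5,-.25,.3],.3)
bot.set_gripper(.7)
yaw=best_yaw([.50,.249,.2],.022); print(yaw)
bot.move_pose([.50,.249,.24],quat(yaw)); shot("w3"); print(bot.read_clock())
E
```

```text
bar [ 0.4496275  -0.24313633  0.118     ] [ 0.44842124 -0.36557159  0.118     ]
divider [ 0.6354709  -0.19688795  0.118     ] [ 0.6353275 -0.4123911  0.118    ]
0.022 [ 0.32989711  0.36430224 -0.22013491  0.98635918  0.         -2.83369554] 1.5707963267948966 [-0.59899116  0.5215914   0.02886356  1.07806848  0.          0.97180516]
0.022 [ 0.32989711  0.36430224 -0.22013491  0.98635918  0.         -2.83369554] -1.5707963267948966 [-0.59899116  0.5215914   0.02886356  1.07806848  0.         -2.16978749]
3.163592653589793 [ 0.32989711  0.36430224 -0.22013491  0.98635918  0.          0.30789711] 1.5707963267948966 [-0.59899116  0.5215914   0.02886356  1.07806848  0.          0.97180516]
3.163592653589793 [ 0.32989711  0.36430224 -0.22013491  0.98635918  0.          0.30789711] -1.5707963267948966 [-0.59899116  0.5215914   0.02886356  1.07806848  0.         -2.16978749]
3.163592653589793
12.7833
```

View pics/w3.png

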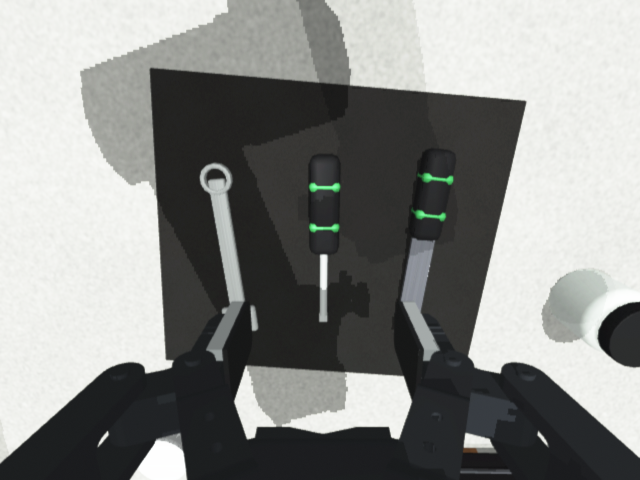

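The wrist view shows the screwdriver's butt at (325,154), the end of its handle at (324,254) and its tip at (323,321). The wrench and file are well clear of the fingers.

```bash
python3 - <<'E'
from h import *
b,n,t=wr("w3",(325,156),.022),wr("w3",(324,254),.017),wr("w3",(323,321),.017); print(b,n,t,np.linalg.norm(t-b))
u=(t-b)[:2]; yaw=np.arctan2(u[1],u[0]); print("yaw",yaw)
mid=(b+t)[:2]/2; u/=np.linalg.norm(u); g=mid-.035*u; print(mid,g)
Q=quat(yaw+np.pi)
bot.move_pose([*g,.12],Q)
print(bot.move_linear([*g,.009],.08,until_force=10),bot.read_position())
bot.set_gripper(0,60)
print("w",bot.read_gripper_width(),bot.read_finger_force(),bot.read_ft_force())
bot.move_linear([*g,.05],.06)
bot.move_linear([*g,.22],.2)
print("w",bot.read_gripper_width(),bot.read_finger_force(),bot.read_ft_force())
shot("w4"); print(bot.read_clock())
E
```

```text
[0.45007722 0.24950128 0.022     ] [0.55034346 0.25074198 0.017     ] [0.62894619 0.25133987 0.017     ] 0.1789482860745825
yaw 0.010278663168017902
[0.53951171 0.25042057] [0.50451356 0.25006083]
False [0.50497967 0.25024407 0.00955025]
w 0.34016094629885724 60.31995177268982 [-0.808869    0.01496061  3.55968502]
w 0.3334393511532357 59.57917928695679 [ 1.42557103 -0.91573892 -0.82519498]
17.125
```

View pics/w4.png

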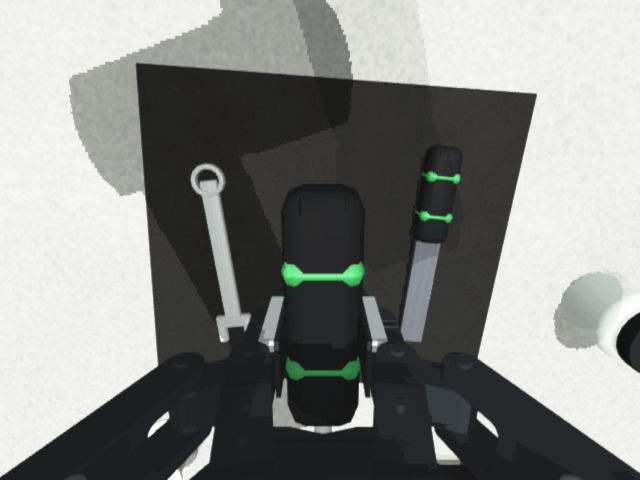

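The screwdriver is held squarely, with its butt at (322,186), and the other tools haven't moved. Next is the placing.

```bash
python3 - <<'E'
from h import *
tx,ty=.573,-.3045; g=[tx,ty+.035]; Q=quat(np.pi/2)
bot.move_linear([.505,.25,.26],.2)
bot.move_pose([*g,.26],Q)
bot.move_linear([*g,.135],.12,until_force=12)
bot.wait(.2)
print(bot.read_position(),bot.read_ft_force(),bot.read_gripper_width())
print("touch",bot.move_linear([*g,.083],.025,until_force=4))
print(bot.read_position(),bot.read_ft_force(),bot.read_clock())
E
```

```text
[ 0.5734196  -0.26975083  0.13577323] [ 0.27799536 -0.17260028 -1.84453159] 0.33431296481306644
touch True
[ 0.57312102 -0.26947925  0.08759832] [ 0.39183361 -0.22467178  5.19617486] 22.45
```

Contact came at the expected floor height (0.0876), so I'll release.

```bash
python3 - <<'E'
from h import *
bot.set_gripper(.6); bot.wait(.2)
p=bot.read_position(); print(p,bot.read_ft_force())
bot.move_linear([p[0],p[1],.12],.05)
bot.move_linear([p[0],p[1],.28],.2)
bot.move_linear([.50,-.36,.32],.2)
im=shot("w5"); t=bot.camera("top")
cv2.imwrite("pics/both.png",np.hstack([cv2.resize(im,(400,300)),cv2.resize(t,(400,300))])[:,:,::-1])
print(bot.read_clock())
E
```

```text
[ 0.5719144  -0.26884625  0.08617668] [-0.76500406  0.57122827  0.15292566]
25.6417
```

View pics/both.png

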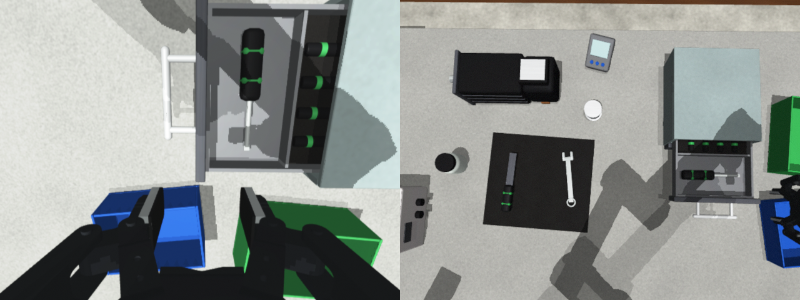

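The screwdriver lies flat in the front compartment, with its handle at about (252,65) in the left half, and the file and wrench haven't moved. I'll check the bar is still at the stop, then hand in.

```bash
python3 - <<'E'
from h import *
a,b=wr("w5",(264,77),.118),wr("w5",(270,220),.118); print(a,b)
if abs((a+b)[0]/2-.449)<.004: print(bot.close_job())
E
```

```text
[ 0.44988136 -0.24076601  0.118     ] [ 0.44972877 -0.3661683   0.118     ]
the job is handed in; nothing more can be done
None
```

The job is handed in: the upper drawer is open at its stop, the screwdriver was set down gently and lies flat in its empty front compartment, and the file and wrench are where they were, with about 26 s on the clock.

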